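Close up the stained case

TASK

Close up the finished wooden case with the fingertips only: push both small drawers fully home until their fronts are flush, and push the lid down until it lies shut on the rim, keeping it under control so that it does not slam. Do not pull anything further open, and leave the can, the glue bottle and the drill where they are.

Things in the scene. Friction and masses are not known exactly. Their poses are not given: they have to be found in the camera images.
- case: Dark stained wooden case fixed to the bench, 200 mm deep (own x) by 260 mm wide (own y) by 90 mm high up to its rim (lid not counted). Origin at the centre of its underside on the bench, z up. Its drawer front is the face at own x = -100 mm; the lid's hinge runs along the rim at own x = +100 mm. It stands sideways to the robot: own x points roughly to the robot's left, own +y roughly to the robot.
- lid_hinge (a point): Middle of the hinge line, on the case's rim: own (100, 0, 90) mm of the case. The hinge line is parallel to the case's own y.
- lid (a joint): Lid angle in rad: 0 is shut (lying level on the rim, its free edge over the drawer front), 1.57 upright, stop at 1.9. Starts between 1.0 and 1.55. The hinge is stiff (about 0.7 N m of friction, about 0.4 N m of lid weight) and keeps the lid where it is left; about 3 to 7 N on its outer face, 150 mm from the hinge, pushes it down.
- lid_edge (a point): Middle of the lid's free edge, on its outer face, 200 mm from the hinge. The lid is a dark panel 200 mm from hinge to edge, 260 mm wide and 16 mm thick; its inner face passes through the hinge line, the outer face is 16 mm farther out (on top when shut, 106 mm above the bench; turned away from the drawers when upright).
- drawer_near (a joint): How far the drawer nearer the robot is pulled out, in m: 0 is home, its front flush with the case; starts between 0.03 and 0.08. It slides along the case's own x with about 2 N of friction, has a hard stop at 0 and stays where it is left.
- drawer_far (a joint): The same for the drawer farther from the robot.
- drawer_near_knob (a point): Centre of the outer face of the near drawer's round brass knob, 22 mm in diameter, 24 mm out from the drawer front and 32 mm above the bench. The drawer front is 111 mm wide and reaches from 10 to 50 mm above the bench; its middle is at own y = +62.5 mm of the case.
- drawer_far_knob (a point): The same for the far drawer, whose middle is at own y = -62.5 mm of the case.
- can: Orange can with a pale top, 72 mm in diameter, 105 mm high, loose; origin at the centre of its underside. Leave it alone.
- glue: White glue bottle, 60 mm in diameter, 150 mm high, loose; origin at the centre of its underside. Leave it alone.
- drill: Green cordless drill lying on its side, about 195 by 195 mm and 58 mm high, loose; origin under the middle of its motor housing. Leave it alone.

How it is judged (in metres and radians):
At the end, for the whole second after the job is handed in: Both drawers are within 5 mm of home and the lid within 0.04 rad (8 mm at its free edge) of shut (value of joint each of drawer_near, drawer_far below 0.005 m and value of joint lid below 0.04 rad); the robot touches nothing.
It fails at once if the lid slams (closing faster than 1.8 rad/s in its last 0.3 rad) (value of joint lid below 0.3 rad and velocity of joint lid below -1.8 rad/s).
It fails at once if a drawer is pulled further out, past 95 mm (value of joint any of drawer_near, drawer_far above 0.095 m).
It fails at once if the lid is pushed further open, past 1.75 rad (value of joint lid above 1.75 rad).
It fails at once if the can, the glue bottle or the drill is lifted, or moved by more than 25 mm (distance of any of can, glue, drill from where it was at the start of the episode above 0.025 m).
It fails at once if the can or the glue bottle is tipped (angle between any of can, glue's own z axis and vertical above 0.4 rad).
It also fails if it takes over 51 s, if anything falls off the work surface, if the arm or the gripper's body presses on something with over 40 N, if the wrist force passes 120 N, or if a joint passes its speed limit or range.

ROBOT

A 7-joint arm with a two-finger parallel gripper is mounted at the origin on the work surface. World frame = base frame: x ahead of the robot, y to its left, z up, the work surface at z = 0. Lengths are in mm, angles in rad, forces in N, time in s.
With the tool pointing down it reaches from about 425 to 975 mm from the base axis. Payload 16.7 kg.
Tool frame: the origin (TCP) lies at the very end of the fingers, on their centre line; the grasp point (between the pads) lies 19 mm behind it; z points along the fingers, y is the line along which they close (so a half turn about z gives the same grasp; the last joint's range is limited). The gripper opens to 85 mm and grips with 20 to 120 N. Pads are 22 mm wide; open, the fingers measure 114 mm over their backs; the gripper's body (76 mm by 85 mm) begins 54 mm behind the grasp point. The pads swing forward as they close: fully open they stand 13 mm farther back than shut.
Start: joints at [1.101, 0.426, 0.074, 1.606, -0.034, 1.111, -0.067], TCP at [212.813, -640.535, 206.202] pointing down, gripper open.
Joint ranges: [-2.85, 2.85], [-0.5, 2.14], [-1.23, 1.37], [0.21, 2.46], [-1.02, 4.16], [0.16, 2.05], [-2.73, 2.73]. Speed limits (rad/s): [1.89, 1.89, 2.39, 2.39, 3.01, 3.01, 3.01].

INTERFACE

Orientations are given as a unit quaternion [x, y, z, w].
In Python, from station import r gives the robot as it stands.
- The arm moves only by the tool move_arm, never from a script. Its argument "targets" is a list of rows, each an object of numbers: "x", "y", "z": the shift along the tool's x, y, z in units of 100 cm (1.0 is 100 cm); "wx", "wy", "wz": the turn, a rotation vector about the tool's x, y, z in units of 180 degrees (1.0 is 180 degrees); "fingers": the opening, from 0 (shut) to 1 (fully open). A call has 1 to 20 rows; each row is the pose to reach, as a shift and turn from the pose commanded when the call began, along the tool's axes at that moment, turning the shorter way round; what a row does not reach only later rows make up. A row lasts 1/12 s, in which the tool goes at most 41.7 mm and 7.16 degrees, less where a joint would pass 70% of its speed; a pose out of reach is approached as far as the arm can. A call with a number of a shift or a turn outside -1 to 1 is refused whole. A call with a gripper value outside its range is refused whole. The fingers move at their own pace and stop on an object; "squeeze" is the grip in N (left out, the last holds). Time passes only in rows, so rows that repeat a pose let the fingers close. It gives the time, the measured TCP pose, the force, the opening and the grip force at its end, in the units of the state.
- r.get_state(): the state, without advancing time (a new reading comes with each control period).
- r.read_camera(name): name is "scene" or "top" or "wrist"; returns the picture (400x640x3 uint8, red, green, blue); there is no depth.
- r.calibration(name): a dict with "fovy" (degrees; the focal length in pixels is half the picture's height over the tangent of half this angle, whatever the lens; pixels are square), "cx", "cy" (the principal point, pixels), "extrinsics" (4x4, takes a point from world to camera coordinates). Camera axes: x right, y up, looking along -z (the intrinsics and any distortion apply to the point x, -y, -z); pixel columns grow to the right and rows downward; lengths in mm; the calibration is good to about 2 mm. The wrist camera is an equidistant fisheye: a pixel r from the principal point sees the ray r / f radians off the axis. A picture is of the moment at which its call begins: read the wrist's pose just before it. calibration takes no time and is no camera call; for the wrist camera it gives the pose at the moment of the call.
- r.hand_in(): hands the job in; it is judged then, once.
Trained networks look in the newest picture that a camera, given by its name, has taken for a name from the list of things; names that differ only in an ending like _2 or _b are one class to them, and where a whole thing is asked for, a point or a joint stands for the part that bears it (a point fixed in the world has none). Each returns a list of dicts, best first, with "p" (0 to 1); they miss things now and then, are a little off and sometimes report something else, mostly with a low value. They report only what shows in the picture. A call takes as long as a camera call.
- r.recognise(thing, camera): "point" ([x, y, z] in mm, in world coordinates, good to about 4 mm: the middle of the surface that is visible of it).
- r.trace(thing, camera): "pixels" (400x640 bool, what is visible of it).
- r.tip_of(thing, camera): "point" ([x, y, z] in mm, in world coordinates, good to about 4 mm: a listed point, or the origin of a listed thing).
The state is a dict: "time": time; "joints": joint angles; "qd": joint speeds; "tau": joint torques, N m; "tcp_pos": TCP position; "eef_rot": TCP orientation; "wrist_force": force on the tool from outside, world axes, zero at the start; "ft_torque": the same for the moment, N m; "finger_gap": finger opening in mm; "grip_force": force on a finger pad.
Only numpy, scipy, OpenCV 4.12 (cv2) and the standard library are available. Lean on these libraries where they do the work, as an engineer would, in place of code of your own. Each camera call takes 0.05 s, during which the arm holds its last target. There are 200 camera calls.

## Working session

There is one attempt and no reset: what is moved stays moved. The work goes in short steps, Python scripts to look and compute and a tool call to move; the robot and the scene stay as the last step left them, time stands still between calls to the robot, and variables do not carry over. Pictures are saved under pics/ and viewed, at most 10 in all, crops included, and the job is handed in when it is done.

Besides the shell and the picture viewer there is one more tool, called after ">>>" by a JSON object that holds its "method" and its "body". move_arm: Moves the arm, as the interface text tells. Shifts and turns lie within -1 to 1; 1 stands for 100 cm of shift or 180 degrees of turn. Its arguments: {"type":"object","properties":{"targets":{"type":"array","items":{"type":"object","properties":{"x":{"type":"number"},"y":{"type":"number"},"z":{"type":"number"},"wx":{"type":"number"},"wy":{"type":"number"},"wz":{"type":"number"},"fingers":{"type":"number"}}}},"squeeze":{"type":"number"}},"required":["targets"]}

```bash
mkdir -p pics; cat > h.py <<'E'
from station import r
import numpy as np, cv2
def snap(c,n):
    im=r.read_camera(c); cv2.imwrite(f'pics/{n}.png',im[:,:,::-1]); return im
E
python3 - <<'E'
from h import *
np.set_printoptions(precision=1,suppress=True)
a=snap('scene','s1');b=snap('top','t1')
cv2.imwrite('pics/both.png',np.vstack([a,b])[:,:,::-1][::1,::1] if 0 else cv2.resize(np.vstack([a,b])[:,:,::-1],(480,600)))
for c in ('scene','top'):
  for t in ('case','lid_hinge','lid_edge','drawer_near_knob','drawer_far_knob','can','glue','drill'):
    for d in r.tip_of(t,c)[:2]: print(c,t,round(d['p'],2),np.array(d['point']))
s=r.get_state();print(s['time'],s['tcp_pos'],s['eef_rot'],s['finger_gap'])
E
```

```text
scene case 0.82 [526.6  64.5  -3.6]
scene case 0.16 [ 494.8 -132.2   30.5]
scene lid_hinge 0.67 [509.7 162.2  93.2]
scene lid_edge 0.83 [516.7 122.8 290. ]
scene lid_edge 0.16 [509.7 162.1  96. ]
scene drawer_near_knob 0.61 [ 495.6 -129.9   33.4]
scene drawer_far_knob 0.73 [ 624.1 -120.3   30.4]
scene glue 0.95 [707.4 221.4   1.9]
scene glue 0.41 [ 623.  -121.4   32.7]
scene drill 0.76 [ 450.4 -433.     0.9]
top case 0.71 [524.9  60.5   1.2]
top lid_hinge 0.95 [509.4 161.5  94.2]
top lid_hinge 0.4 [ 502.2 -130.5   31.6]
top lid_edge 0.95 [514.7 125.  286.5]
top drawer_near_knob 0.84 [ 498.8 -128.9   31.2]
top drawer_near_knob 0.16 [514.1 124.8 290. ]
top drawer_far_knob 0.63 [ 622.1 -121.3   32.1]
top glue 0.88 [712.8 222.1  -1.4]
top drill 0.57 [ 455.4 -436.4    2.6]
0.9 [ 212.8 -640.5  206.2] [ 1.   0.2 -0.  -0. ] 85.33049674961171
```

View pics/both.png

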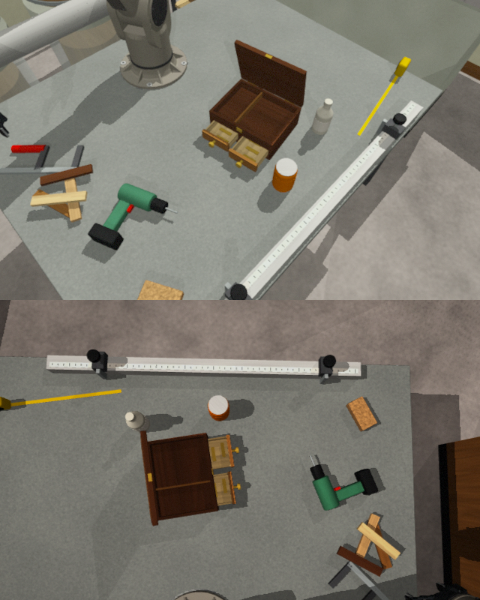

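```bash
cat >> h.py <<'E'
from scipy.spatial.transform import Rotation as R
from scipy.optimize import least_squares
def loc(p,q,dirz=0):  # tool-frame shift (units of m) to world point q
    s=r.get_state(); return R.from_quat(s['eef_rot']).inv().apply(np.array(q)-s['tcp_pos'])/1000
def own(C,a,p):
    c,s=np.cos(a),np.sin(a); return np.array([C[0]+c*p[0]-s*p[1],C[1]+s*p[0]+c*p[1],p[2]])
E
python3 - <<'E'
from h import *
np.set_printoptions(precision=4,suppress=True)
M={t:[np.array(r.tip_of(t,c)[0]['point']) for c in ('scene','top')] for t in ('case','lid_hinge','lid_edge','drawer_near_knob','drawer_far_knob')}
old={'case':[525.7,62.5,0],'lid_hinge':[509.6,161.9,90],'lid_edge':[515.7,124,288],'drawer_near_knob':[497.2,-129.4,32],'drawer_far_knob':[623.1,-120.8,32]}
for t in old: print(t,*M[t])
def mod(v):
    C,a,th,n,f=v[:2],v[2],v[3],v[4],v[5];c,s=np.cos(th),np.sin(th)
    return {'case':own(C,a,[0,0,0]),'lid_hinge':own(C,a,[100,0,90]),'lid_edge':own(C,a,[100-200*c+16*s,0,90+200*s+16*c]),
     'drawer_near_knob':own(C,a,[-124-n,62.5,32]),'drawer_far_knob':own(C,a,[-124-f,-62.5,32])}
o=least_squares(lambda v:np.concatenate([mod(v)[t]-old[t] for t in old]),[525,62,1.74,1.3,60,70],x_scale=[1,1,.01,.01,1,1],)
print(o.x,o.fun)
for c in ('scene','top'):
  print(c,[ (d['p'],d['point']) for d in r.recognise('can',c)[:2]],[ (d['p'],d['point']) for d in r.tip_of('can',c)[:2]])
# can from orange/pale blob in top picture
K=r.calibration('top');im=cv2.imread('pics/t1.png');cr=im[80:200,230:360];cv2.imwrite('pics/can.png',cv2.resize(cr,None,fx=4,fy=4))
E_=np.array(K['extrinsics']);f=200/np.tan(np.radians(K['fovy']/2))
def ray(u,v,z):
    d=E_[:3,:3].T@np.array([(u-K['cx'])/f,-(v-K['cy'])/f,-1]);o=-E_[:3,:3].T@E_[:3,3];return o+d*(z-o[2])/d[2]
print('can top',ray(219*640/480,403*400/300-400,105))
s=r.get_state();print(R.from_quat(s['eef_rot']).as_matrix(),s['time'])
np.save('fit.npy',o.x)
E
```

```text
case [526.6  64.5  -3.6] [524.9  60.5   1.2]
lid_hinge [509.7 162.2  93.2] [509.4 161.5  94.2]
lid_edge [516.7 122.8 290. ] [514.7 125.  286.5]
drawer_near_knob [ 495.6 -129.9   33.4] [ 498.8 -128.9   31.2]
drawer_far_knob [ 624.1 -120.3   30.4] [ 622.1 -121.3   32.1]
[526.5671  62.909    1.7467   1.3016  60.1992  73.7704] [ 0.8671  0.409   0.     -0.5376 -0.535   0.     -0.0263  0.1798 -0.9478
  0.0756  0.0134  0.     -0.3788 -0.0673  0.    ]
scene [(0.93, [774.9, -69.7, 100.4])] []
top [(0.97, [753.4, -51.6, 107.4])] []
can top [767.0329 -56.1193 105.    ]
[[ 0.949   0.3153 -0.    ]
 [ 0.3153 -0.949   0.0001]
 [ 0.     -0.0001 -1.    ]] 1.6
```

>>> {"method": "move_arm", "body": {"targets": [{"x": 0.425, "y": -0.356, "z": 0, "wz": 0.046, "fingers": 0}, {"x": 0.425, "y": -0.356, "z": 0, "wz": 0.046, "fingers": 0}, {"x": 0.425, "y": -0.356, "z": 0, "wz": 0.046, "fingers": 0}, {"x": 0.425, "y": -0.356, "z": 0, "wz": 0.046, "fingers": 0}, {"x": 0.425, "y": -0.356, "z": 0, "wz": 0.046, "fingers": 0}, {"x": 0.425, "y": -0.356, "z": 0, "wz": 0.046, "fingers": 0}, {"x": 0.425, "y": -0.356, "z": 0, "wz": 0.046, "fingers": 0}, {"x": 0.425, "y": -0.356, "z": 0, "wz": 0.046, "fingers": 0}, {"x": 0.425, "y": -0.356, "z": 0, "wz": 0.046, "fingers": 0}, {"x": 0.425, "y": -0.356, "z": 0, "wz": 0.046, "fingers": 0}, {"x": 0.425, "y": -0.356, "z": 0, "wz": 0.046, "fingers": 0}, {"x": 0.425, "y": -0.356, "z": 0, "wz": 0.046, "fingers": 0}, {"x": 0.425, "y": -0.356, "z": 0, "wz": 0.046, "fingers": 0}, {"x": 0.425, "y": -0.356, "z": 0, "wz": 0.046, "fingers": 0}, {"x": 0.425, "y": -0.356, "z": 0, "wz": 0.046, "fingers": 0}, {"x": 0.425, "y": -0.356, "z": 0, "wz": 0.046, "fingers": 0}, {"x": 0.425, "y": -0.356, "z": 0, "wz": 0.046, "fingers": 0}, {"x": 0.425, "y": -0.356, "z": 0, "wz": 0.046, "fingers": 0}]}}

```text
$.targets[0]: bad value
```

>>> {"method": "move_arm", "body": {"targets": [{"x": 0.425, "y": -0.356, "z": 0.0, "wx": 0.0, "wy": 0.0, "wz": 0.046, "fingers": 0.0}, {"x": 0.425, "y": -0.356, "z": 0.0, "wx": 0.0, "wy": 0.0, "wz": 0.046, "fingers": 0.0}, {"x": 0.425, "y": -0.356, "z": 0.0, "wx": 0.0, "wy": 0.0, "wz": 0.046, "fingers": 0.0}, {"x": 0.425, "y": -0.356, "z": 0.0, "wx": 0.0, "wy": 0.0, "wz": 0.046, "fingers": 0.0}, {"x": 0.425, "y": -0.356, "z": 0.0, "wx": 0.0, "wy": 0.0, "wz": 0.046, "fingers": 0.0}, {"x": 0.425, "y": -0.356, "z": 0.0, "wx": 0.0, "wy": 0.0, "wz": 0.046, "fingers": 0.0}, {"x": 0.425, "y": -0.356, "z": 0.0, "wx": 0.0, "wy": 0.0, "wz": 0.046, "fingers": 0.0}, {"x": 0.425, "y": -0.356, "z": 0.0, "wx": 0.0, "wy": 0.0, "wz": 0.046, "fingers": 0.0}, {"x": 0.425, "y": -0.356, "z": 0.0, "wx": 0.0, "wy": 0.0, "wz": 0.046, "fingers": 0.0}, {"x": 0.425, "y": -0.356, "z": 0.0, "wx": 0.0, "wy": 0.0, "wz": 0.046, "fingers": 0.0}, {"x": 0.425, "y": -0.356, "z": 0.0, "wx": 0.0, "wy": 0.0, "wz": 0.046, "fingers": 0.0}, {"x": 0.425, "y": -0.356, "z": 0.0, "wx": 0.0, "wy": 0.0, "wz": 0.046, "fingers": 0.0}, {"x": 0.425, "y": -0.356, "z": 0.0, "wx": 0.0, "wy": 0.0, "wz": 0.046, "fingers": 0.0}, {"x": 0.425, "y": -0.356, "z": 0.0, "wx": 0.0, "wy": 0.0, "wz": 0.046, "fingers": 0.0}, {"x": 0.425, "y": -0.356, "z": 0.0, "wx": 0.0, "wy": 0.0, "wz": 0.046, "fingers": 0.0}, {"x": 0.425, "y": -0.356, "z": 0.0, "wx": 0.0, "wy": 0.0, "wz": 0.046, "fingers": 0.0}, {"x": 0.425, "y": -0.356, "z": 0.0, "wx": 0.0, "wy": 0.0, "wz": 0.046, "fingers": 0.0}, {"x": 0.425, "y": -0.356, "z": 0.0, "wx": 0.0, "wy": 0.0, "wz": 0.046, "fingers": 0.0}]}}

```text
time: 3.1
tcp_pos: [503.3, -170.0, 206.2]
eef_rot: [0.996, 0.087, -0.0, 0.0]
wrist_force: [0.7, -0.5, -0.2]
finger_gap: 0.3
grip_force: 0.0
```

>>> {"method": "move_arm", "body": {"targets": [{"x": 0.0, "y": 0.0, "z": 0.182, "wx": 0.0, "wy": 0.0, "wz": 0.0, "fingers": 0.0}, {"x": 0.0, "y": 0.0, "z": 0.182, "wx": 0.0, "wy": 0.0, "wz": 0.0, "fingers": 0.0}, {"x": 0.0, "y": 0.0, "z": 0.182, "wx": 0.0, "wy": 0.0, "wz": 0.0, "fingers": 0.0}, {"x": 0.0, "y": 0.0, "z": 0.182, "wx": 0.0, "wy": 0.0, "wz": 0.0, "fingers": 0.0}, {"x": 0.0, "y": 0.0, "z": 0.182, "wx": 0.0, "wy": 0.0, "wz": 0.0, "fingers": 0.0}, {"x": 0.0, "y": 0.0, "z": 0.182, "wx": 0.0, "wy": 0.0, "wz": 0.0, "fingers": 0.0}, {"x": 0.0, "y": -0.01, "z": 0.182, "wx": 0.0, "wy": 0.0, "wz": 0.0, "fingers": 0.0}, {"x": 0.0, "y": -0.02, "z": 0.182, "wx": 0.0, "wy": 0.0, "wz": 0.0, "fingers": 0.0}, {"x": 0.0, "y": -0.03, "z": 0.182, "wx": 0.0, "wy": 0.0, "wz": 0.0, "fingers": 0.0}, {"x": 0.0, "y": -0.04, "z": 0.182, "wx": 0.0, "wy": 0.0, "wz": 0.0, "fingers": 0.0}, {"x": 0.0, "y": -0.05, "z": 0.182, "wx": 0.0, "wy": 0.0, "wz": 0.0, "fingers": 0.0}, {"x": 0.0, "y": -0.06, "z": 0.182, "wx": 0.0, "wy": 0.0, "wz": 0.0, "fingers": 0.0}, {"x": 0.0, "y": -0.07, "z": 0.182, "wx": 0.0, "wy": 0.0, "wz": 0.0, "fingers": 0.0}, {"x": 0.0, "y": -0.075, "z": 0.182, "wx": 0.0, "wy": 0.0, "wz": 0.0, "fingers": 0.0}, {"x": 0.0, "y": -0.08, "z": 0.182, "wx": 0.0, "wy": 0.0, "wz": 0.0, "fingers": 0.0}, {"x": 0.0, "y": -0.08, "z": 0.182, "wx": 0.0, "wy": 0.0, "wz": 0.0, "fingers": 0.0}]}}

```text
time: 4.43
tcp_pos: [490.1, -88.5, 24.9]
eef_rot: [0.996, 0.089, 0.0, 0.0]
wrist_force: [-3.3, 0.7, 10.4]
finger_gap: 0.2
grip_force: 5.2
```

```bash
python3 - <<'E'
from h import *
np.set_printoptions(precision=2,suppress=True)
a=snap('scene','s2')[130:260,240:440];b=snap('top','t2')[150:280,190:390];
cv2.imwrite('pics/c2.png',np.vstack([cv2.resize(x[:,:,::-1],(460,299),interpolation=cv2.INTER_CUBIC) for x in (a,b)]))
s=r.get_state();print(s['wrist_force'],s['ft_torque'],s['tcp_pos'])
for c in ('scene','top'):
  for d in r.tip_of('drawer_near_knob',c)[:2]:print(c,d)
E
```

```text
[-2.21  2.47 10.86] [0.3  0.5  0.01] [490.17 -88.85  24.93]
scene {'point': [491.7, -114.2, 35.7], 'p': 0.95}
```

View pics/c2.png

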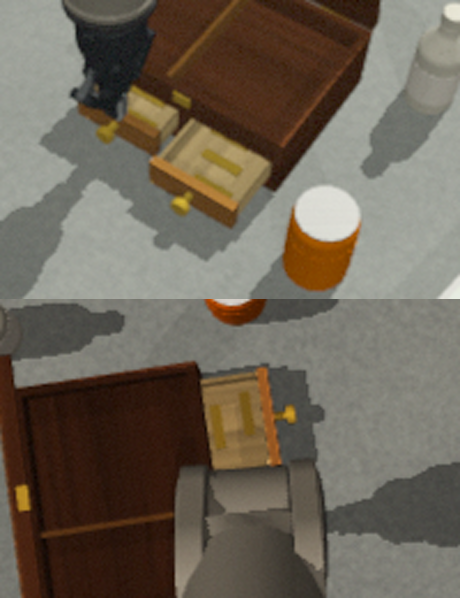

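>>> {"method": "move_arm", "body": {"targets": [{"x": 0.0, "y": 0.0, "z": -0.02, "wx": 0.0, "wy": 0.0, "wz": 0.0, "fingers": 0.0}, {"x": 0.0, "y": 0.0, "z": -0.05, "wx": 0.0, "wy": 0.0, "wz": 0.0, "fingers": 0.0}, {"x": 0.0, "y": 0.0, "z": -0.09, "wx": 0.0, "wy": 0.0, "wz": 0.0, "fingers": 0.0}, {"x": 0.0, "y": 0.0, "z": -0.12, "wx": 0.0, "wy": 0.0, "wz": 0.0, "fingers": 0.0}, {"x": 0.0, "y": 0.1, "z": -0.12, "wx": 0.0, "wy": 0.0, "wz": 0.0, "fingers": 0.0}, {"x": 0.0, "y": 0.1, "z": -0.12, "wx": 0.0, "wy": 0.0, "wz": 0.0, "fingers": 0.0}, {"x": 0.0, "y": 0.1, "z": -0.12, "wx": 0.0, "wy": 0.0, "wz": 0.0, "fingers": 0.0}, {"x": 0.0, "y": 0.1, "z": -0.12, "wx": 0.0, "wy": 0.0, "wz": 0.0, "fingers": 0.0}]}}

```text
time: 5.3
tcp_pos: [507.5, -192.3, 144.5]
eef_rot: [0.996, 0.086, 0.0, 0.001]
wrist_force: [0.3, 0.7, 0.5]
finger_gap: 0.3
grip_force: 0.0
```

```bash
python3 - <<'E'
from h import *
np.set_printoptions(precision=2,suppress=True)
a=snap('scene','s3')[130:260,240:440];b=snap('top','t3')[150:280,190:390];
cv2.imwrite('pics/c3.png',np.vstack([cv2.resize(x[:,:,::-1],(460,299),interpolation=cv2.INTER_CUBIC) for x in (a,b)]))
s=r.get_state();print(s['wrist_force'],s['tcp_pos'],s['time'])
v=np.load('fit.npy');ex=np.array([np.cos(v[2]),np.sin(v[2])])
for t in ('drawer_near_knob','drawer_far_knob'):
 for c in ('scene','top'):
  for d in r.tip_of(t,c)[:2]:
    p=np.array(d['point']);print(t,c,d['p'],p,'out',-124-(p[:2]-v[:2])@ex,'own y',(p[:2]-v[:2])@[-ex[1],ex[0]])
print('tcp own',(s['tcp_pos'][:2]-v[:2])@ex,(s['tcp_pos'][:2]-v[:2])@[-ex[1],ex[0]])
E
```

```text
[0.07 0.36 0.02] [ 507.24 -188.16  144.11] 5.4
drawer_near_knob scene 0.65 [ 495.3 -114.6   33.4] out 45.29509854052671 own y 61.85675289023259
drawer_near_knob top 0.79 [ 495.2 -111.2   30.4] out 41.930089506771935 own y 61.36004955548563
drawer_far_knob scene 0.7 [ 622.  -123.1   31.1] out 75.84229735132672 own y -61.39911368338514
drawer_far_knob scene 0.6 [708.3 222.5   2.3] out -249.31512938433355 own y -206.86284744078512
drawer_far_knob top 0.94 [ 621.5 -122.9   35.9] out 75.55786189782492 own y -60.94184300556814
tcp own -243.8070679166866 62.97600779052885
```

View pics/c3.png

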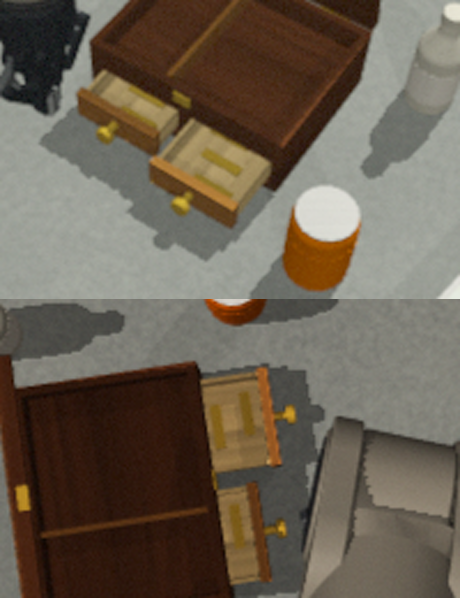

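>>> {"method": "move_arm", "body": {"targets": [{"x": 0.0, "y": 0.0, "z": 0.12, "wx": 0.0, "wy": 0.0, "wz": 0.0, "fingers": 0.0}, {"x": 0.0, "y": 0.0, "z": 0.12, "wx": 0.0, "wy": 0.0, "wz": 0.0, "fingers": 0.0}, {"x": 0.0, "y": 0.0, "z": 0.12, "wx": 0.0, "wy": 0.0, "wz": 0.0, "fingers": 0.0}, {"x": 0.0, "y": 0.0, "z": 0.12, "wx": 0.0, "wy": 0.0, "wz": 0.0, "fingers": 0.0}, {"x": 0.0, "y": 0.0, "z": 0.12, "wx": 0.0, "wy": 0.0, "wz": 0.0, "fingers": 0.0}, {"x": 0.0, "y": 0.0, "z": 0.12, "wx": 0.0, "wy": 0.0, "wz": 0.0, "fingers": 0.0}, {"x": 0.0, "y": 0.0, "z": 0.12, "wx": 0.0, "wy": 0.0, "wz": 0.0, "fingers": 0.0}, {"x": 0.0, "y": 0.0, "z": 0.12, "wx": 0.0, "wy": 0.0, "wz": 0.0, "fingers": 0.0}]}}

```text
time: 6.27
tcp_pos: [508.8, -188.7, 26.5]
eef_rot: [0.996, 0.088, 0.002, 0.001]
wrist_force: [-0.0, 0.2, -0.6]
finger_gap: -0.1
grip_force: 0.0
```

>>> {"method": "move_arm", "body": {"targets": [{"x": 0.0, "y": -0.02, "z": 0.0, "wx": 0.0, "wy": 0.0, "wz": 0.0, "fingers": 0.0}, {"x": 0.0, "y": -0.04, "z": 0.0, "wx": 0.0, "wy": 0.0, "wz": 0.0, "fingers": 0.0}, {"x": 0.0, "y": -0.05, "z": 0.0, "wx": 0.0, "wy": 0.0, "wz": 0.0, "fingers": 0.0}, {"x": 0.0, "y": -0.06, "z": 0.0, "wx": 0.0, "wy": 0.0, "wz": 0.0, "fingers": 0.0}, {"x": 0.0, "y": -0.07, "z": 0.0, "wx": 0.0, "wy": 0.0, "wz": 0.0, "fingers": 0.0}, {"x": 0.0, "y": -0.08, "z": 0.0, "wx": 0.0, "wy": 0.0, "wz": 0.0, "fingers": 0.0}, {"x": 0.0, "y": -0.09, "z": 0.0, "wx": 0.0, "wy": 0.0, "wz": 0.0, "fingers": 0.0}, {"x": 0.0, "y": -0.095, "z": 0.0, "wx": 0.0, "wy": 0.0, "wz": 0.0, "fingers": 0.0}, {"x": 0.0, "y": -0.1, "z": 0.0, "wx": 0.0, "wy": 0.0, "wz": 0.0, "fingers": 0.0}, {"x": 0.0, "y": -0.1, "z": 0.0, "wx": 0.0, "wy": 0.0, "wz": 0.0, "fingers": 0.0}, {"x": 0.0, "y": -0.1, "z": 0.0, "wx": 0.0, "wy": 0.0, "wz": 0.0, "fingers": 0.0}]}}

```text
time: 7.18
tcp_pos: [489.9, -89.9, 24.2]
eef_rot: [0.996, 0.088, -0.0, -0.0]
wrist_force: [-0.3, -0.5, -0.1]
finger_gap: -0.3
grip_force: 0.0
```

>>> {"method": "move_arm", "body": {"targets": [{"x": 0.0, "y": -0.002, "z": 0.0, "wx": 0.0, "wy": 0.0, "wz": 0.0, "fingers": 0.0}, {"x": 0.0, "y": -0.004, "z": 0.0, "wx": 0.0, "wy": 0.0, "wz": 0.0, "fingers": 0.0}, {"x": 0.0, "y": -0.006, "z": 0.0, "wx": 0.0, "wy": 0.0, "wz": 0.0, "fingers": 0.0}, {"x": 0.0, "y": -0.006, "z": 0.0, "wx": 0.0, "wy": 0.0, "wz": 0.0, "fingers": 0.0}]}}

```text
time: 7.52
tcp_pos: [488.8, -83.9, 24.2]
eef_rot: [0.996, 0.088, -0.0, -0.0]
wrist_force: [0.7, -1.3, -0.2]
finger_gap: -0.0
grip_force: 0.5
```

```bash
cat >> h.py <<'E'
def knobs():
    np.set_printoptions(precision=2,suppress=True)
    v=np.load('fit.npy');ex=np.array([np.cos(v[2]),np.sin(v[2])])
    for c in ('scene','top'):
        r.read_camera(c)
        for t in ('drawer_near_knob','drawer_far_knob'):
            for d in r.tip_of(t,c)[:2]:
                p=np.array(d['point']);print(t,c,round(d['p'],2),p,'out',round(-124-(p[:2]-v[:2])@ex,1))
    s=r.get_state();q=s['tcp_pos'];print('tcp own',(q[:2]-v[:2])@ex,(q[:2]-v[:2])@[-ex[1],ex[0]],q[2],s['wrist_force'],s['time'])
E
python3 -c "from h import *;knobs()"
```

```text
drawer_near_knob scene 0.7 [ 490.7 -100.6   32.1] out 30.7
drawer_far_knob scene 0.79 [ 620.6 -121.7   31.2] out 74.2
drawer_near_knob top 0.23 [712.4 220.9   1. ] out -247.0
drawer_far_knob top 0.76 [ 621.7 -119.    34.6] out 71.8
tcp own -138.00612601552623 62.87107239734062 24.23752845441493 [ 0.2  -0.14  0.3 ] 7.8167
```

```bash
python3 - <<'E'
from h import *
a=snap('scene','s4')[100:240,220:420];b=snap('wrist','w4')
cv2.imwrite('pics/c4.png',np.vstack([cv2.resize(a[:,:,::-1],(440,300),interpolation=cv2.INTER_CUBIC),cv2.resize(b[:,:,::-1],(440,275))]))
E
```

```text
(no output)
```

View pics/c4.png

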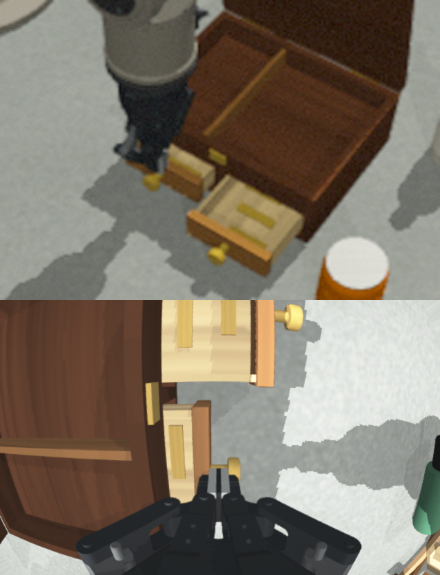

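```bash
python3 - <<'E'
from h import *
K=r.calibration('wrist');E_=np.array(K['extrinsics']);f=200/np.tan(np.radians(K['fovy']/2));v=np.load('fit.npy')
def pr(p):
    c=E_[:3,:3]@p+E_[:3,3];x,y,z=c[0],-c[1],-c[2];rr=np.hypot(x,y);t=np.arctan2(rr,z)*f/rr;return np.array([K['cx']+t*x,K['cy']+t*y])
im=cv2.imread('pics/w4.png')
P={'tcp':r.get_state()['tcp_pos']}
for o in (0,15,30): P['k%d'%o]=own(v[:2],v[2],[-124-o,62.5,32])
P['kf']=own(v[:2],v[2],[-124-74,-62.5,32]);P['cNE']=own(v[:2],v[2],[-100,-130,90]);P['cSE']=own(v[:2],v[2],[-100,0,90])
im=cv2.resize(im,None,fx=3,fy=3,interpolation=cv2.INTER_CUBIC)
for n,p in P.items():
    q=pr(np.array(p));print(n,q.round(1));c=tuple(int(i*3) for i in q);cv2.circle(im,c,4,(0,0,255),1);cv2.putText(im,n,(c[0]+6,c[1]),0,.5,(255,0,255),1)
cv2.imwrite('pics/c5.png',im[560:1100,550:1250])
E
```

```text
tcp [319.1 240.8]
k0 [294.6 245.7]
k15 [320.9 245.8]
k30 [347.2 245.6]
kf [432.3  24. ]
cNE [ 226.5 -147.9]
cSE [209.8 150.3]
```

View pics/c5.png

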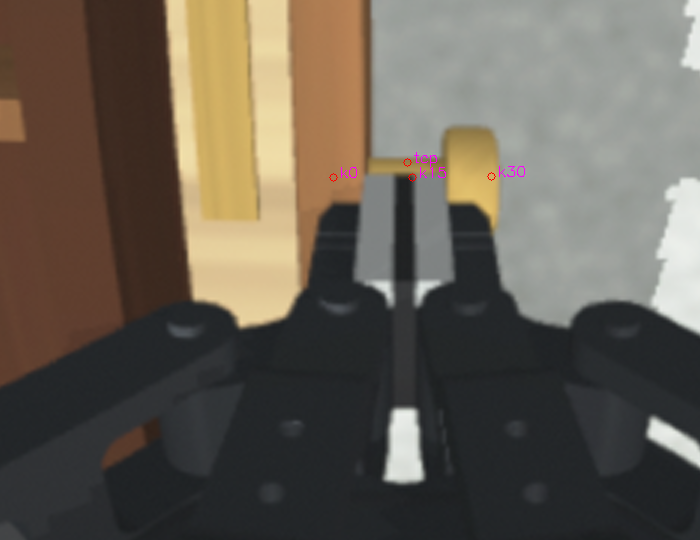

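>>> {"method": "move_arm", "body": {"targets": [{"x": 0.0, "y": -0.005, "z": 0.0, "wx": 0.0, "wy": 0.0, "wz": 0.0, "fingers": 0.0}, {"x": 0.0, "y": -0.01, "z": 0.0, "wx": 0.0, "wy": 0.0, "wz": 0.0, "fingers": 0.0}, {"x": 0.0, "y": -0.015, "z": 0.0, "wx": 0.0, "wy": 0.0, "wz": 0.0, "fingers": 0.0}, {"x": 0.0, "y": -0.02, "z": 0.0, "wx": 0.0, "wy": 0.0, "wz": 0.0, "fingers": 0.0}, {"x": 0.0, "y": -0.02, "z": 0.0, "wx": 0.0, "wy": 0.0, "wz": 0.0, "fingers": 0.0}, {"x": 0.0, "y": -0.02, "z": 0.0, "wx": 0.0, "wy": 0.0, "wz": 0.0, "fingers": 0.0}]}}

```text
time: 8.42
tcp_pos: [485.5, -64.4, 24.6]
eef_rot: [0.996, 0.088, 0.0, 0.0]
wrist_force: [-0.8, -6.5, 6.7]
finger_gap: -0.1
grip_force: 4.4
```

```bash
python3 -c "from h import *;knobs()"
```

```text
drawer_near_knob scene 0.8 [484.6 -80.   32.4] out 9.4
drawer_far_knob scene 0.95 [ 623.  -124.4   31.5] out 77.3
drawer_far_knob top 0.68 [ 623.2 -121.3   35.2] out 74.3
tcp own -118.15015673351755 62.690917798284474 24.625182351228798 [-0.68 -4.73  7.14] 8.7167
```

>>> {"method": "move_arm", "body": {"targets": [{"x": 0.0, "y": -0.003, "z": 0.0, "wx": 0.0, "wy": 0.0, "wz": 0.0, "fingers": 0.0}, {"x": 0.0, "y": -0.006, "z": 0.0, "wx": 0.0, "wy": 0.0, "wz": 0.0, "fingers": 0.0}, {"x": 0.0, "y": -0.008, "z": 0.0, "wx": 0.0, "wy": 0.0, "wz": 0.0, "fingers": 0.0}, {"x": 0.0, "y": -0.008, "z": 0.0, "wx": 0.0, "wy": 0.0, "wz": 0.0, "fingers": 0.0}]}}

```text
time: 9.05
tcp_pos: [485.6, -61.2, 25.7]
eef_rot: [0.996, 0.086, 0.002, 0.002]
wrist_force: [1.4, -36.8, 21.9]
finger_gap: -0.1
grip_force: 18.2
```

>>> {"method": "move_arm", "body": {"targets": [{"x": 0.0, "y": 0.008, "z": -0.004, "wx": 0.0, "wy": 0.0, "wz": 0.0, "fingers": 0.0}, {"x": 0.0, "y": 0.008, "z": -0.03, "wx": 0.0, "wy": 0.0, "wz": 0.0, "fingers": 0.0}, {"x": 0.0, "y": 0.008, "z": -0.06, "wx": 0.0, "wy": 0.0, "wz": 0.0, "fingers": 0.0}, {"x": 0.0, "y": 0.008, "z": -0.1, "wx": 0.0, "wy": 0.0, "wz": 0.0, "fingers": 0.0}, {"x": 0.0, "y": 0.1, "z": -0.1, "wx": 0.0, "wy": 0.0, "wz": 0.0, "fingers": 0.0}, {"x": 0.0, "y": 0.14, "z": -0.1, "wx": 0.0, "wy": 0.0, "wz": 0.0, "fingers": 0.0}, {"x": 0.0, "y": 0.14, "z": -0.1, "wx": 0.0, "wy": 0.0, "wz": 0.0, "fingers": 0.0}, {"x": 0.0, "y": 0.14, "z": -0.1, "wx": 0.0, "wy": 0.0, "wz": 0.0, "fingers": 0.0}, {"x": 0.0, "y": 0.14, "z": -0.1, "wx": 0.0, "wy": 0.0, "wz": 0.0, "fingers": 0.0}]}}

```text
time: 9.8
tcp_pos: [508.3, -196.9, 124.1]
eef_rot: [0.996, 0.086, -0.0, 0.0]
wrist_force: [-0.6, 0.7, -0.2]
finger_gap: 0.0
grip_force: 0.0
```

```bash
python3 - <<'E'
from h import *
knobs()
a=snap('scene','s6')[100:240,220:420];b=snap('wrist','w6')
cv2.imwrite('pics/c6.png',np.vstack([cv2.resize(a[:,:,::-1],(440,300),interpolation=cv2.INTER_CUBIC),cv2.resize(b[:,:,::-1],(440,275))]))
E
```

```text
drawer_near_knob scene 0.87 [490.  -80.6  34.6] out 10.9
drawer_near_knob scene 0.32 [529.7  60.1  -1.3] out -120.7
drawer_far_knob scene 0.85 [ 620.  -121.4   32.4] out 73.8
drawer_near_knob top 0.79 [490.7 -81.7  31.7] out 12.1
drawer_far_knob top 0.91 [ 622.  -120.6   32.7] out 73.4
drawer_far_knob top 0.49 [492.5 -79.1  30.4] out 9.9
tcp own -248.7283488864633 62.50589987316419 124.25536270408242 [ 0.7  -0.09 -0.21] 10.1
```

View pics/c6.png

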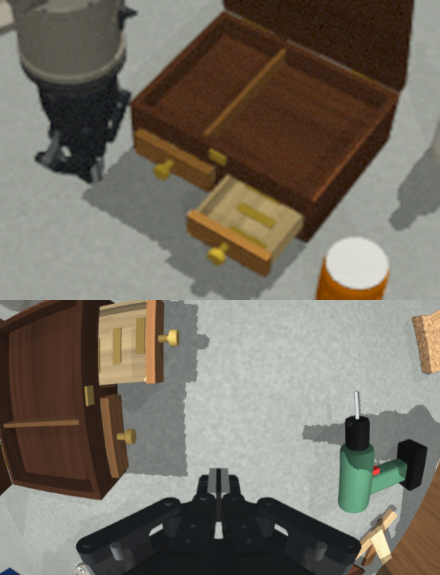

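>>> {"method": "move_arm", "body": {"targets": [{"x": 0.03, "y": -0.034, "z": 0.04, "wx": 0.22, "wy": 0.0, "wz": 0.0, "fingers": 0.0}, {"x": 0.03, "y": -0.034, "z": 0.04, "wx": 0.22, "wy": 0.0, "wz": 0.0, "fingers": 0.0}, {"x": 0.03, "y": -0.034, "z": 0.04, "wx": 0.22, "wy": 0.0, "wz": 0.0, "fingers": 0.0}, {"x": 0.03, "y": -0.034, "z": 0.04, "wx": 0.22, "wy": 0.0, "wz": 0.0, "fingers": 0.0}, {"x": 0.03, "y": -0.034, "z": 0.04, "wx": 0.22, "wy": 0.0, "wz": 0.0, "fingers": 0.0}, {"x": 0.03, "y": -0.034, "z": 0.04, "wx": 0.22, "wy": 0.0, "wz": 0.0, "fingers": 0.0}, {"x": 0.03, "y": -0.034, "z": 0.094, "wx": 0.22, "wy": 0.0, "wz": 0.0, "fingers": 0.0}, {"x": 0.03, "y": -0.034, "z": 0.094, "wx": 0.22, "wy": 0.0, "wz": 0.0, "fingers": 0.0}, {"x": 0.03, "y": -0.034, "z": 0.094, "wx": 0.22, "wy": 0.0, "wz": 0.0, "fingers": 0.0}, {"x": 0.03, "y": -0.034, "z": 0.094, "wx": 0.22, "wy": 0.0, "wz": 0.0, "fingers": 0.0}, {"x": 0.03, "y": -0.034, "z": 0.094, "wx": 0.22, "wy": 0.0, "wz": 0.0, "fingers": 0.0}]}}

```text
time: 11.12
tcp_pos: [532.8, -154.9, 32.0]
eef_rot: [0.937, 0.084, -0.029, -0.337]
wrist_force: [-0.1, -0.5, -0.2]
finger_gap: -0.5
grip_force: 0.0
```

```bash
cat >> h.py <<'E'
def stat():
    np.set_printoptions(precision=3,suppress=True)
    v=np.load('fit.npy');A=R.from_euler('z',v[2]);s=r.get_state()
    print('own pos',A.inv().apply(s['tcp_pos']-np.array([v[0],v[1],0])),'F own',A.inv().apply(s['wrist_force']),s['time'])
    T=A.inv()*R.from_quat(s['eef_rot']);print('tool axes in own (cols)\n',T.as_matrix());return T
E
python3 -c "
from h import *
T=stat();print('ex in tool',T.inv().apply([1,0,0]),'ey',T.inv().apply([0,1,0]))"
```

```text
own pos [-215.562   31.954   31.997] F own [-0.465  0.176 -0.163] 11.1167
tool axes in own (cols)
 [[ 0.002 -0.771  0.637]
 [-1.    -0.002 -0.   ]
 [ 0.001 -0.637 -0.771]]
ex in tool [ 0.002 -0.771  0.637] ey [-1.    -0.002 -0.   ]
```

>>> {"method": "move_arm", "body": {"targets": [{"x": 0.0, "y": -0.023, "z": 0.019, "wx": 0.0, "wy": 0.0, "wz": 0.0, "fingers": 0.0}, {"x": 0.0, "y": -0.046, "z": 0.038, "wx": 0.0, "wy": 0.0, "wz": 0.0, "fingers": 0.0}, {"x": 0.0, "y": -0.054, "z": 0.045, "wx": 0.0, "wy": 0.0, "wz": 0.0, "fingers": 0.0}, {"x": 0.0, "y": -0.062, "z": 0.051, "wx": 0.0, "wy": 0.0, "wz": 0.0, "fingers": 0.0}, {"x": 0.0, "y": -0.067, "z": 0.055, "wx": 0.0, "wy": 0.0, "wz": 0.0, "fingers": 0.0}, {"x": 0.0, "y": -0.072, "z": 0.059, "wx": 0.0, "wy": 0.0, "wz": 0.0, "fingers": 0.0}, {"x": 0.0, "y": -0.075, "z": 0.062, "wx": 0.0, "wy": 0.0, "wz": 0.0, "fingers": 0.0}, {"x": 0.0, "y": -0.078, "z": 0.064, "wx": 0.0, "wy": 0.0, "wz": 0.0, "fingers": 0.0}, {"x": 0.0, "y": -0.078, "z": 0.064, "wx": 0.0, "wy": 0.0, "wz": 0.0, "fingers": 0.0}, {"x": 0.0, "y": -0.078, "z": 0.064, "wx": 0.0, "wy": 0.0, "wz": 0.0, "fingers": 0.0}]}}

```text
time: 11.95
tcp_pos: [514.4, -56.6, 30.6]
eef_rot: [0.937, 0.083, -0.03, -0.337]
wrist_force: [-0.3, -0.1, 0.0]
finger_gap: -0.1
grip_force: 0.0
```

```bash
python3 -c "
from h import *
T=stat();knobs()"
```

```text
own pos [-115.508   32.864   30.577] F own [-0.032  0.335  0.01 ] 11.95
tool axes in own (cols)
 [[-0.    -0.771  0.637]
 [-1.     0.     0.   ]
 [-0.    -0.637 -0.771]]
drawer_near_knob scene 0.74 [487.5 -81.3  31.8] out 11.1
drawer_far_knob scene 0.93 [ 622.  -123.    31.1] out 75.7
drawer_near_knob top 0.5 [491.4 -80.7  32.7] out 11.2
drawer_far_knob top 0.82 [ 620.8 -121.    33.3] out 73.6
tcp own -115.42106211062506 32.90369753704727 30.550642040505142 [ 0.88  0.27 -0.02] 12.25
```

>>> {"method": "move_arm", "body": {"targets": [{"x": 0.0, "y": -0.003, "z": 0.0025, "wx": 0.0, "wy": 0.0, "wz": 0.0, "fingers": 0.0}, {"x": 0.0, "y": -0.005, "z": 0.004, "wx": 0.0, "wy": 0.0, "wz": 0.0, "fingers": 0.0}, {"x": 0.0, "y": -0.007, "z": 0.0055, "wx": 0.0, "wy": 0.0, "wz": 0.0, "fingers": 0.0}, {"x": 0.0, "y": -0.008, "z": 0.0065, "wx": 0.0, "wy": 0.0, "wz": 0.0, "fingers": 0.0}, {"x": 0.0, "y": -0.008, "z": 0.0065, "wx": 0.0, "wy": 0.0, "wz": 0.0, "fingers": 0.0}]}}

```text
time: 12.67
tcp_pos: [512.4, -45.6, 30.8]
eef_rot: [0.937, 0.083, -0.03, -0.338]
wrist_force: [0.3, 0.2, -0.9]
finger_gap: -0.4
grip_force: 0.0
```

```bash
python3 -c "
from h import *
T=stat();knobs()"
```

```text
own pos [-104.334   32.903   30.804] F own [ 0.147 -0.367 -0.947] 12.6667
tool axes in own (cols)
 [[ 0.001 -0.77   0.638]
 [-1.    -0.001  0.   ]
 [ 0.    -0.638 -0.77 ]]
drawer_far_knob scene 0.92 [ 623.3 -123.3   34.4] out 76.3
drawer_near_knob top 0.67 [492.2 -81.6  30.8] out 12.3
drawer_near_knob top 0.6 [762.1 -50.3   3.2] out 28.7
drawer_far_knob top 0.97 [ 623.1 -118.3   34.6] out 71.3
tcp own -104.97480380386332 32.887585330511264 30.69573386514073 [0.14 0.1  0.12] 12.9667
```

>>> {"method": "move_arm", "body": {"targets": [{"x": 0.0, "y": 0.0077, "z": -0.0064, "wx": 0.0, "wy": 0.0, "wz": 0.0, "fingers": 0.0}, {"x": 0.0, "y": 0.0167, "z": 0.0044, "wx": 0.0, "wy": 0.0, "wz": 0.0, "fingers": 0.0}, {"x": 0.0, "y": 0.0167, "z": 0.0044, "wx": 0.0, "wy": 0.0, "wz": 0.0, "fingers": 0.0}, {"x": 0.0, "y": 0.0167, "z": 0.0044, "wx": 0.0, "wy": 0.0, "wz": 0.0, "fingers": 0.0}, {"x": 0.0, "y": 0.013, "z": 0.0076, "wx": 0.0, "wy": 0.0, "wz": 0.0, "fingers": 0.0}, {"x": 0.0, "y": 0.009, "z": 0.0108, "wx": 0.0, "wy": 0.0, "wz": 0.0, "fingers": 0.0}, {"x": 0.0, "y": 0.005, "z": 0.014, "wx": 0.0, "wy": 0.0, "wz": 0.0, "fingers": 0.0}, {"x": 0.0, "y": 0.0013, "z": 0.0172, "wx": 0.0, "wy": 0.0, "wz": 0.0, "fingers": 0.0}, {"x": 0.0, "y": 0.0013, "z": 0.0172, "wx": 0.0, "wy": 0.0, "wz": 0.0, "fingers": 0.0}, {"x": 0.0, "y": 0.0013, "z": 0.0172, "wx": 0.0, "wy": 0.0, "wz": 0.0, "fingers": 0.0}]}}

```text
time: 13.8
tcp_pos: [510.7, -35.8, 16.9]
eef_rot: [0.937, 0.083, -0.03, -0.337]
wrist_force: [0.6, -0.5, -0.0]
finger_gap: -0.1
grip_force: 0.0
```

```bash
python3 -c "
from h import *
T=stat();knobs()"
```

```text
own pos [-94.425  32.902  16.884] F own [-0.551 -0.527 -0.043] 13.8
tool axes in own (cols)
 [[ 0.001 -0.77   0.638]
 [-1.    -0.001  0.001]
 [ 0.    -0.638 -0.77 ]]
drawer_far_knob scene 0.86 [ 625.1 -123.5   30.1] out 76.8
drawer_near_knob top 0.72 [488.3 -72.1  33.7] out 2.2
drawer_far_knob top 0.88 [ 619.  -120.3   31.9] out 72.6
tcp own -94.99804890294057 32.88156323198004 16.6108049264553 [-0.8   0.73 -0.39] 14.1
```

>>> {"method": "move_arm", "body": {"targets": [{"x": 0.0, "y": -0.0015, "z": 0.0013, "wx": 0.0, "wy": 0.0, "wz": 0.0, "fingers": 0.0}, {"x": 0.0, "y": -0.003, "z": 0.0025, "wx": 0.0, "wy": 0.0, "wz": 0.0, "fingers": 0.0}, {"x": 0.0, "y": -0.003, "z": 0.0025, "wx": 0.0, "wy": 0.0, "wz": 0.0, "fingers": 0.0}]}}

```text
time: 14.35
tcp_pos: [510.1, -32.2, 16.6]
eef_rot: [0.937, 0.083, -0.03, -0.337]
wrist_force: [-0.3, -0.4, -0.1]
finger_gap: -0.1
grip_force: 0.5
```

```bash
python3 -c "
from h import *
T=stat()"
```

```text
own pos [-90.774  32.873  16.606] F own [-0.341  0.386 -0.14 ] 14.35
tool axes in own (cols)
 [[ 0.    -0.771  0.637]
 [-1.    -0.     0.   ]
 [ 0.    -0.637 -0.771]]
```

>>> {"method": "move_arm", "body": {"targets": [{"x": 0.0, "y": -0.0015, "z": 0.0013, "wx": 0.0, "wy": 0.0, "wz": 0.0, "fingers": 0.0}, {"x": 0.0, "y": -0.003, "z": 0.0025, "wx": 0.0, "wy": 0.0, "wz": 0.0, "fingers": 0.0}, {"x": 0.0, "y": -0.003, "z": 0.0025, "wx": 0.0, "wy": 0.0, "wz": 0.0, "fingers": 0.0}]}}

```text
time: 14.6
tcp_pos: [509.9, -30.1, 16.5]
eef_rot: [0.938, 0.082, -0.029, -0.336]
wrist_force: [0.3, -10.7, 2.8]
finger_gap: -0.1
grip_force: 4.8
```

```bash
python3 -c "
from h import *
T=stat();knobs()"
```

```text
own pos [-88.7    32.725  16.512] F own [-10.588   1.528   2.794] 14.6
tool axes in own (cols)
 [[-0.001 -0.772  0.636]
 [-1.     0.    -0.001]
 [ 0.001 -0.636 -0.772]]
drawer_far_knob scene 0.66 [ 622.3 -123.9   33. ] out 76.7
drawer_near_knob top 0.55 [489.2 -70.2  32.2] out 0.5
drawer_far_knob top 0.63 [ 620.  -119.8   35.7] out 72.2
tcp own -88.64880911952487 32.76608712331003 16.478075819602346 [  0.23 -10.53   2.66] 14.9
```

>>> {"method": "move_arm", "body": {"targets": [{"x": 0.0, "y": 0.031, "z": -0.0255, "wx": 0.0, "wy": 0.0, "wz": 0.0, "fingers": 0.0}, {"x": 0.0, "y": 0.062, "z": -0.051, "wx": 0.0, "wy": 0.0, "wz": 0.0, "fingers": 0.0}, {"x": 0.0, "y": 0.0925, "z": -0.0764, "wx": 0.0, "wy": 0.0, "wz": 0.0, "fingers": 0.0}, {"x": 0.0, "y": 0.0925, "z": -0.0764, "wx": 0.0, "wy": 0.0, "wz": 0.0, "fingers": 0.0}, {"x": 0.0, "y": 0.0925, "z": -0.0764, "wx": 0.0, "wy": 0.0, "wz": 0.0, "fingers": 0.0}, {"x": 0.035, "y": 0.0925, "z": -0.0764, "wx": 0.0, "wy": 0.0, "wz": 0.0, "fingers": 0.0}, {"x": 0.065, "y": 0.0925, "z": -0.0764, "wx": 0.0, "wy": 0.0, "wz": 0.0, "fingers": 0.0}, {"x": 0.065, "y": 0.0925, "z": -0.0764, "wx": 0.0, "wy": 0.0, "wz": 0.0, "fingers": 0.0}, {"x": 0.065, "y": 0.0925, "z": -0.0764, "wx": 0.0, "wy": 0.0, "wz": 0.0, "fingers": 0.0}, {"x": 0.065, "y": 0.0925, "z": -0.0764, "wx": 0.0, "wy": 0.0, "wz": 0.0, "fingers": 0.0}]}}

```text
time: 15.73
tcp_pos: [593.8, -134.0, 16.4]
eef_rot: [0.937, 0.083, -0.03, -0.338]
wrist_force: [-0.8, -0.0, -0.2]
finger_gap: 0.1
grip_force: 0.0
```

```bash
python3 -c "
from h import *
T=stat();knobs()"
```

```text
own pos [-205.626  -31.747   16.366] F own [ 0.09   0.762 -0.231] 15.7333
tool axes in own (cols)
 [[ 0.002 -0.77   0.638]
 [-1.    -0.001  0.002]
 [-0.001 -0.638 -0.77 ]]
drawer_near_knob scene 0.54 [486.7 -68.5  32.5] out -1.6
drawer_far_knob scene 0.6 [ 622.8 -120.9   34.8] out 73.8
drawer_near_knob top 0.47 [489.1 -70.8  32.4] out 1.1
tcp own -207.21796173503867 -31.72506380405024 16.65009408505625 [-0.63 -0.21 -0.03] 16.0333
```

>>> {"method": "move_arm", "body": {"targets": [{"x": 0.0, "y": -0.0154, "z": 0.0127, "wx": 0.0, "wy": 0.0, "wz": 0.0, "fingers": 0.0}, {"x": 0.0, "y": -0.0308, "z": 0.0255, "wx": 0.0, "wy": 0.0, "wz": 0.0, "fingers": 0.0}, {"x": 0.0, "y": -0.0386, "z": 0.0319, "wx": 0.0, "wy": 0.0, "wz": 0.0, "fingers": 0.0}, {"x": 0.0, "y": -0.0463, "z": 0.0382, "wx": 0.0, "wy": 0.0, "wz": 0.0, "fingers": 0.0}, {"x": 0.0, "y": -0.054, "z": 0.0446, "wx": 0.0, "wy": 0.0, "wz": 0.0, "fingers": 0.0}, {"x": 0.0, "y": -0.0617, "z": 0.051, "wx": 0.0, "wy": 0.0, "wz": 0.0, "fingers": 0.0}, {"x": 0.0, "y": -0.0694, "z": 0.0573, "wx": 0.0, "wy": 0.0, "wz": 0.0, "fingers": 0.0}, {"x": 0.0, "y": -0.0771, "z": 0.0637, "wx": 0.0, "wy": 0.0, "wz": 0.0, "fingers": 0.0}, {"x": 0.0, "y": -0.083, "z": 0.0686, "wx": 0.0, "wy": 0.0, "wz": 0.0, "fingers": 0.0}, {"x": 0.0, "y": -0.0868, "z": 0.0717, "wx": 0.0, "wy": 0.0, "wz": 0.0, "fingers": 0.0}, {"x": 0.0, "y": -0.0887, "z": 0.0734, "wx": 0.0, "wy": 0.0, "wz": 0.0, "fingers": 0.0}, {"x": 0.0, "y": -0.0902, "z": 0.0746, "wx": 0.0, "wy": 0.0, "wz": 0.0, "fingers": 0.0}, {"x": 0.0, "y": -0.0902, "z": 0.0746, "wx": 0.0, "wy": 0.0, "wz": 0.0, "fingers": 0.0}, {"x": 0.0, "y": -0.0902, "z": 0.0746, "wx": 0.0, "wy": 0.0, "wz": 0.0, "fingers": 0.0}]}}

```text
time: 17.2
tcp_pos: [573.9, -20.0, 16.6]
eef_rot: [0.937, 0.083, -0.03, -0.338]
wrist_force: [0.2, -0.4, 0.8]
finger_gap: -0.1
grip_force: 0.0
```

```bash
python3 -c "
from h import *
T=stat();knobs()"
```

```text
own pos [-89.968 -32.111  16.603] F own [-0.403 -0.09   0.789] 17.2
tool axes in own (cols)
 [[ 0.    -0.77   0.638]
 [-1.    -0.     0.   ]
 [-0.    -0.638 -0.77 ]]
drawer_near_knob scene 0.32 [509.1 162.6  92.5] out -225.2
drawer_far_knob scene 0.62 [610.4 -49.7  32.1] out 1.5
drawer_near_knob top 0.55 [489.6 -67.2  30.4] out -2.4
tcp own -90.06233927114175 -32.10237841164474 16.537558608337598 [ 0.05 -0.53  0.58] 17.5
```

Nearly home; press the last bit to the stop, then back off and rise.

>>> {"method": "move_arm", "body": {"targets": [{"x": 0.0, "y": -0.0012, "z": 0.001, "wx": 0.0, "wy": 0.0, "wz": 0.0, "fingers": 0.0}, {"x": 0.0, "y": -0.0023, "z": 0.0019, "wx": 0.0, "wy": 0.0, "wz": 0.0, "fingers": 0.0}, {"x": 0.0, "y": -0.0023, "z": 0.0019, "wx": 0.0, "wy": 0.0, "wz": 0.0, "fingers": 0.0}]}}

```text
time: 17.75
tcp_pos: [573.9, -19.0, 16.4]
eef_rot: [0.938, 0.082, -0.029, -0.336]
wrist_force: [-0.5, -9.5, 2.7]
finger_gap: -0.0
grip_force: 4.6
```

```bash
python3 -c "
from h import *
T=stat();A=R.from_euler('z',0)
print('up in tool',T.inv().apply([0,0,1]))"
```

```text
own pos [-88.953 -32.24   16.437] F own [-9.22   2.191  2.742] 17.75
tool axes in own (cols)
 [[-0.001 -0.772  0.636]
 [-1.     0.001 -0.001]
 [ 0.001 -0.636 -0.772]]
up in tool [ 0.001 -0.636 -0.772]
```

>>> {"method": "move_arm", "body": {"targets": [{"x": 0.0, "y": 0.031, "z": -0.0255, "wx": 0.0, "wy": 0.0, "wz": 0.0, "fingers": 0.0}, {"x": 0.0, "y": 0.0625, "z": -0.0516, "wx": 0.0, "wy": 0.0, "wz": 0.0, "fingers": 0.0}, {"x": 0.0, "y": 0.0625, "z": -0.0516, "wx": 0.0, "wy": 0.0, "wz": 0.0, "fingers": 0.0}, {"x": -0.03, "y": -0.182, "z": -0.348, "wx": -0.22, "wy": 0.0, "wz": 0.0, "fingers": 0.0}, {"x": -0.03, "y": -0.182, "z": -0.348, "wx": -0.22, "wy": 0.0, "wz": 0.0, "fingers": 0.0}, {"x": -0.03, "y": -0.182, "z": -0.348, "wx": -0.22, "wy": 0.0, "wz": 0.0, "fingers": 0.0}, {"x": -0.03, "y": -0.182, "z": -0.348, "wx": -0.22, "wy": 0.0, "wz": 0.0, "fingers": 0.0}, {"x": -0.03, "y": -0.182, "z": -0.348, "wx": -0.22, "wy": 0.0, "wz": 0.0, "fingers": 0.0}, {"x": -0.03, "y": -0.182, "z": -0.348, "wx": -0.22, "wy": 0.0, "wz": 0.0, "fingers": 0.0}, {"x": -0.03, "y": -0.182, "z": -0.348, "wx": -0.22, "wy": 0.0, "wz": 0.0, "fingers": 0.0}, {"x": -0.03, "y": -0.182, "z": -0.348, "wx": -0.22, "wy": 0.0, "wz": 0.0, "fingers": 0.0}, {"x": -0.03, "y": -0.182, "z": -0.348, "wx": -0.22, "wy": 0.0, "wz": 0.0, "fingers": 0.0}, {"x": -0.03, "y": -0.182, "z": -0.348, "wx": -0.22, "wy": 0.0, "wz": 0.0, "fingers": 0.0}, {"x": -0.03, "y": -0.182, "z": -0.348, "wx": -0.22, "wy": 0.0, "wz": 0.0, "fingers": 0.0}, {"x": -0.03, "y": -0.182, "z": -0.348, "wx": -0.22, "wy": 0.0, "wz": 0.0, "fingers": 0.0}]}}

```text
time: 19.0
tcp_pos: [558.3, -102.5, 401.8]
eef_rot: [0.996, 0.088, 0.001, 0.0]
wrist_force: [-0.5, -0.1, -1.1]
finger_gap: 0.1
grip_force: 0.0
```

```bash
python3 -c "
from h import *
T=stat();knobs()
print([[c,d['p'],d['point']] for c in('scene','top') for d in r.tip_of('lid_edge',c)[:1]])"
```

```text
own pos [-168.435   -2.327  401.766] F own [-0.012  0.548 -1.052] 19.0
tool axes in own (cols)
 [[ 0.    -1.    -0.001]
 [-1.    -0.    -0.002]
 [ 0.002  0.001 -1.   ]]
drawer_near_knob scene 0.69 [488.2 -68.   32.6] out -1.8
drawer_far_knob scene 0.96 [610.8 -49.9  31.4] out 1.8
drawer_far_knob scene 0.56 [527.7  64.7  -2.6] out -125.6
tcp own -168.51752501738258 -1.8842557769478354 399.65335963617287 [-0.43 -1.03  0.98] 19.3
[['scene', 0.73, [516.4, 126.5, 286.1]], ['top', 0.86, [517.2, 128.9, 287.1]]]
```

>>> {"method": "move_arm", "body": {"targets": [{"x": 0.0, "y": -0.33, "z": 0.0, "wx": 0.0, "wy": 0.0, "wz": 0.0, "fingers": 0.0}, {"x": 0.0, "y": -0.33, "z": 0.0, "wx": 0.0, "wy": 0.0, "wz": 0.0, "fingers": 0.0}, {"x": 0.0, "y": -0.33, "z": 0.0, "wx": 0.0, "wy": 0.0, "wz": 0.0, "fingers": 0.0}, {"x": 0.0, "y": -0.33, "z": 0.0, "wx": 0.0, "wy": 0.0, "wz": 0.0, "fingers": 0.0}, {"x": 0.0, "y": -0.33, "z": 0.0, "wx": 0.0, "wy": 0.0, "wz": 0.0, "fingers": 0.0}, {"x": 0.0, "y": -0.33, "z": 0.0, "wx": 0.0, "wy": 0.0, "wz": 0.0, "fingers": 0.0}, {"x": 0.0, "y": -0.33, "z": 0.0, "wx": 0.0, "wy": 0.0, "wz": 0.0, "fingers": 0.0}, {"x": 0.0, "y": -0.33, "z": 0.0, "wx": 0.0, "wy": 0.0, "wz": 0.0, "fingers": 0.0}, {"x": 0.0, "y": -0.33, "z": 0.0, "wx": 0.0, "wy": 0.0, "wz": 0.0, "fingers": 0.0}, {"x": 0.0, "y": -0.33, "z": 0.0, "wx": 0.0, "wy": 0.0, "wz": 0.0, "fingers": 0.0}, {"x": 0.0, "y": -0.33, "z": 0.0, "wx": 0.0, "wy": 0.0, "wz": 0.0, "fingers": 0.0}, {"x": 0.0, "y": -0.33, "z": 0.0, "wx": 0.0, "wy": 0.0, "wz": 0.0, "fingers": 0.0}]}}

```text
time: 20.4
tcp_pos: [500.7, 221.0, 400.5]
eef_rot: [0.996, 0.087, -0.0, 0.0]
wrist_force: [1.3, 0.1, 0.8]
finger_gap: 0.3
grip_force: 0.0
```

```bash
python3 -c "
from h import *
T=stat()"
```

```text
own pos [160.213  -2.219 400.503] F own [-0.118 -1.268  0.771] 20.4
tool axes in own (cols)
 [[-0.001 -1.    -0.   ]
 [-1.     0.001  0.   ]
 [-0.     0.    -1.   ]]
```

>>> {"method": "move_arm", "body": {"targets": [{"x": 0.0, "y": 0.0, "z": 0.17, "wx": 0.0, "wy": 0.0, "wz": 0.0, "fingers": 0.0}, {"x": 0.0, "y": 0.0, "z": 0.17, "wx": 0.0, "wy": 0.0, "wz": 0.0, "fingers": 0.0}, {"x": 0.0, "y": 0.0, "z": 0.17, "wx": 0.0, "wy": 0.0, "wz": 0.0, "fingers": 0.0}, {"x": 0.0, "y": 0.0, "z": 0.17, "wx": 0.0, "wy": 0.0, "wz": 0.0, "fingers": 0.0}, {"x": 0.0, "y": 0.0, "z": 0.17, "wx": 0.0, "wy": 0.0, "wz": 0.0, "fingers": 0.0}, {"x": 0.0, "y": 0.0, "z": 0.17, "wx": 0.0, "wy": 0.0, "wz": 0.0, "fingers": 0.0}, {"x": 0.0, "y": 0.0, "z": 0.17, "wx": 0.0, "wy": 0.0, "wz": 0.0, "fingers": 0.0}, {"x": 0.0, "y": 0.0, "z": 0.17, "wx": 0.0, "wy": 0.0, "wz": 0.0, "fingers": 0.0}, {"x": 0.0, "y": 0.02, "z": 0.17, "wx": 0.0, "wy": 0.0, "wz": 0.0, "fingers": 0.0}, {"x": 0.0, "y": 0.04, "z": 0.17, "wx": 0.0, "wy": 0.0, "wz": 0.0, "fingers": 0.0}, {"x": 0.0, "y": 0.055, "z": 0.17, "wx": 0.0, "wy": 0.0, "wz": 0.0, "fingers": 0.0}, {"x": 0.0, "y": 0.065, "z": 0.17, "wx": 0.0, "wy": 0.0, "wz": 0.0, "fingers": 0.0}, {"x": 0.0, "y": 0.075, "z": 0.17, "wx": 0.0, "wy": 0.0, "wz": 0.0, "fingers": 0.0}, {"x": 0.0, "y": 0.085, "z": 0.17, "wx": 0.0, "wy": 0.0, "wz": 0.0, "fingers": 0.0}, {"x": 0.0, "y": 0.085, "z": 0.17, "wx": 0.0, "wy": 0.0, "wz": 0.0, "fingers": 0.0}, {"x": 0.0, "y": 0.085, "z": 0.17, "wx": 0.0, "wy": 0.0, "wz": 0.0, "fingers": 0.0}]}}

```text
time: 21.73
tcp_pos: [515.4, 138.5, 231.1]
eef_rot: [0.996, 0.088, 0.0, -0.0]
wrist_force: [0.3, 1.1, -0.1]
finger_gap: 0.3
grip_force: 0.0
```

```bash
cat >> h.py <<'E'
def lid():
    v=np.load('fit.npy');A=R.from_euler('z',v[2])
    for c in ('scene','top'):
        r.read_camera(c)
        for d in r.tip_of('lid_edge',c)[:1]:
            p=A.inv().apply(np.array(d['point'])-[v[0],v[1],0]);print(c,d['p'],p,'theta',np.arctan2(p[2]-90,100-p[0])-np.arctan2(16,200))
E
python3 -c "
from h import *
T=stat();lid()"
```

```text
own pos [ 76.361  -2.268 231.099] F own [ 1.008 -0.473 -0.06 ] 21.7333
tool axes in own (cols)
 [[-0.    -1.     0.   ]
 [-1.     0.    -0.001]
 [ 0.001 -0.    -1.   ]]
scene 0.73 [ 49.747  -3.495 286.8  ] theta 1.2409595301938945
top 0.95 [ 55.226  -0.102 286.3  ] theta 1.2667124510003664
```

>>> {"method": "move_arm", "body": {"targets": [{"x": 0.0, "y": 0.0075, "z": 0.003, "wx": 0.0, "wy": 0.0, "wz": 0.0, "fingers": 0.0}, {"x": 0.0, "y": 0.015, "z": 0.0055, "wx": 0.0, "wy": 0.0, "wz": 0.0, "fingers": 0.0}, {"x": 0.0, "y": 0.0227, "z": 0.0082, "wx": 0.0, "wy": 0.0, "wz": 0.0, "fingers": 0.0}, {"x": 0.0, "y": 0.03, "z": 0.0113, "wx": 0.0, "wy": 0.0, "wz": 0.0, "fingers": 0.0}, {"x": 0.0, "y": 0.0374, "z": 0.0148, "wx": 0.0, "wy": 0.0, "wz": 0.0, "fingers": 0.0}, {"x": 0.0, "y": 0.0445, "z": 0.0187, "wx": 0.0, "wy": 0.0, "wz": 0.0, "fingers": 0.0}, {"x": 0.0, "y": 0.0514, "z": 0.0228, "wx": 0.0, "wy": 0.0, "wz": 0.0, "fingers": 0.0}, {"x": 0.0, "y": 0.058, "z": 0.0274, "wx": 0.0, "wy": 0.0, "wz": 0.0, "fingers": 0.0}, {"x": 0.0, "y": 0.0644, "z": 0.0322, "wx": 0.0, "wy": 0.0, "wz": 0.0, "fingers": 0.0}, {"x": 0.0, "y": 0.0705, "z": 0.0374, "wx": 0.0, "wy": 0.0, "wz": 0.0, "fingers": 0.0}, {"x": 0.0, "y": 0.0765, "z": 0.0428, "wx": 0.0, "wy": 0.0, "wz": 0.0, "fingers": 0.0}, {"x": 0.0, "y": 0.082, "z": 0.0486, "wx": 0.0, "wy": 0.0, "wz": 0.0, "fingers": 0.0}, {"x": 0.0, "y": 0.0874, "z": 0.0546, "wx": 0.0, "wy": 0.0, "wz": 0.0, "fingers": 0.0}, {"x": 0.0, "y": 0.0874, "z": 0.0546, "wx": 0.0, "wy": 0.0, "wz": 0.0, "fingers": 0.0}, {"x": 0.0, "y": 0.0874, "z": 0.0546, "wx": 0.0, "wy": 0.0, "wz": 0.0, "fingers": 0.0}]}}

```text
time: 23.18
tcp_pos: [530.2, 52.2, 175.5]
eef_rot: [0.996, 0.088, -0.001, -0.0]
wrist_force: [-0.5, 0.9, 0.1]
finger_gap: -0.3
grip_force: 0.0
```

```bash
python3 -c "
from h import *
T=stat();lid()"
```

```text
own pos [-11.217  -1.674 175.486] F own [0.983 0.376 0.077] 23.1833
tool axes in own (cols)
 [[-0.    -1.     0.   ]
 [-1.     0.     0.001]
 [-0.001 -0.    -1.   ]]
scene 0.6 [99.251 -0.413 93.   ] theta 1.2463413974782591
top 0.93 [-55.406  -0.238 223.7  ] theta 0.6306286124480325
```

>>> {"method": "move_arm", "body": {"targets": [{"x": 0.0, "y": 0.005, "z": 0.0064, "wx": 0.0, "wy": 0.0, "wz": 0.0, "fingers": 0.0}, {"x": 0.0, "y": 0.0097, "z": 0.0128, "wx": 0.0, "wy": 0.0, "wz": 0.0, "fingers": 0.0}, {"x": 0.0, "y": 0.014, "z": 0.0197, "wx": 0.0, "wy": 0.0, "wz": 0.0, "fingers": 0.0}, {"x": 0.0, "y": 0.0182, "z": 0.0265, "wx": 0.0, "wy": 0.0, "wz": 0.0, "fingers": 0.0}, {"x": 0.0, "y": 0.0217, "z": 0.0337, "wx": 0.0, "wy": 0.0, "wz": 0.0, "fingers": 0.0}, {"x": 0.0, "y": 0.0251, "z": 0.0409, "wx": 0.0, "wy": 0.0, "wz": 0.0, "fingers": 0.0}, {"x": 0.0, "y": 0.0279, "z": 0.0484, "wx": 0.0, "wy": 0.0, "wz": 0.0, "fingers": 0.0}, {"x": 0.0, "y": 0.0306, "z": 0.056, "wx": 0.0, "wy": 0.0, "wz": 0.0, "fingers": 0.0}, {"x": 0.0, "y": 0.0326, "z": 0.0638, "wx": 0.0, "wy": 0.0, "wz": 0.0, "fingers": 0.0}, {"x": 0.0, "y": 0.0346, "z": 0.0716, "wx": 0.0, "wy": 0.0, "wz": 0.0, "fingers": 0.0}, {"x": 0.0, "y": 0.0358, "z": 0.0795, "wx": 0.0, "wy": 0.0, "wz": 0.0, "fingers": 0.0}, {"x": 0.0, "y": 0.0358, "z": 0.0795, "wx": 0.0, "wy": 0.0, "wz": 0.0, "fingers": 0.0}, {"x": 0.0, "y": 0.0358, "z": 0.0795, "wx": 0.0, "wy": 0.0, "wz": 0.0, "fingers": 0.0}]}}

```text
time: 24.47
tcp_pos: [536.3, 17.4, 96.0]
eef_rot: [0.996, 0.088, -0.001, -0.0]
wrist_force: [-0.3, 0.2, -0.5]
finger_gap: 0.2
grip_force: 0.0
```

```bash
python3 -c "
from h import *
T=stat();lid()"
```

```text
own pos [-46.517  -1.665  95.963] F own [ 0.229  0.281 -0.501] 24.4667
tool axes in own (cols)
 [[ 0.    -1.     0.   ]
 [-1.    -0.     0.001]
 [-0.001 -0.    -1.   ]]
scene 0.86 [-101.002   -0.765  124.8  ] theta 0.09160292911096524
top 0.81 [-100.21    -2.023  123.1  ] theta 0.08401411617915033
```

>>> {"method": "move_arm", "body": {"targets": [{"x": 0.0, "y": 0.0, "z": 0.003, "wx": 0.0, "wy": 0.0, "wz": 0.0, "fingers": 0.0}, {"x": 0.0, "y": 0.0, "z": 0.006, "wx": 0.0, "wy": 0.0, "wz": 0.0, "fingers": 0.0}, {"x": 0.0, "y": 0.0, "z": 0.009, "wx": 0.0, "wy": 0.0, "wz": 0.0, "fingers": 0.0}, {"x": 0.0, "y": 0.0, "z": 0.011, "wx": 0.0, "wy": 0.0, "wz": 0.0, "fingers": 0.0}, {"x": 0.0, "y": 0.0, "z": 0.011, "wx": 0.0, "wy": 0.0, "wz": 0.0, "fingers": 0.0}, {"x": 0.0, "y": 0.0, "z": 0.011, "wx": 0.0, "wy": 0.0, "wz": 0.0, "fingers": 0.0}]}}

```text
time: 25.17
tcp_pos: [536.6, 17.3, 85.3]
eef_rot: [0.996, 0.088, -0.0, -0.0]
wrist_force: [0.3, -1.0, 0.2]
finger_gap: 0.1
grip_force: 0.0
```

>>> {"method": "move_arm", "body": {"targets": [{"x": 0.0, "y": 0.0, "z": 0.001, "wx": 0.0, "wy": 0.0, "wz": 0.0, "fingers": 0.0}, {"x": 0.0, "y": 0.0, "z": 0.002, "wx": 0.0, "wy": 0.0, "wz": 0.0, "fingers": 0.0}, {"x": 0.0, "y": 0.0, "z": 0.003, "wx": 0.0, "wy": 0.0, "wz": 0.0, "fingers": 0.0}, {"x": 0.0, "y": 0.0, "z": 0.003, "wx": 0.0, "wy": 0.0, "wz": 0.0, "fingers": 0.0}]}}

```text
time: 25.5
tcp_pos: [536.8, 17.1, 82.4]
eef_rot: [0.996, 0.088, -0.0, 0.0]
wrist_force: [0.4, 1.1, 0.9]
finger_gap: 0.3
grip_force: 0.0
```

```bash
python3 -c "
from h import *
T=stat();lid()"
```

```text
own pos [-46.879  -2.035  82.45 ] F own [ 1.027 -0.556  0.855] 25.5
tool axes in own (cols)
 [[ 0. -1.  0.]
 [-1. -0.  0.]
 [-0. -0. -1.]]
scene 0.87 [-102.901   -0.021  109.5  ] theta 0.01598153475577503
```

>>> {"method": "move_arm", "body": {"targets": [{"x": 0.0, "y": 0.0, "z": 0.001, "wx": 0.0, "wy": 0.0, "wz": 0.0, "fingers": 0.0}, {"x": 0.0, "y": 0.0, "z": 0.002, "wx": 0.0, "wy": 0.0, "wz": 0.0, "fingers": 0.0}, {"x": 0.0, "y": 0.0, "z": 0.003, "wx": 0.0, "wy": 0.0, "wz": 0.0, "fingers": 0.0}, {"x": 0.0, "y": 0.0, "z": 0.003, "wx": 0.0, "wy": 0.0, "wz": 0.0, "fingers": 0.0}]}}

```text
time: 26.03
tcp_pos: [537.0, 17.2, 80.8]
eef_rot: [0.996, 0.088, 0.0, 0.0]
wrist_force: [-9.1, -1.7, 26.1]
finger_gap: 0.2
grip_force: 12.7
```

Lid is at the stop (26 N). Lift straight off and check.

>>> {"method": "move_arm", "body": {"targets": [{"x": 0.0, "y": 0.0, "z": -0.02, "wx": 0.0, "wy": 0.0, "wz": 0.0, "fingers": 0.0}, {"x": 0.0, "y": 0.0, "z": -0.06, "wx": 0.0, "wy": 0.0, "wz": 0.0, "fingers": 0.0}, {"x": 0.0, "y": 0.0, "z": -0.1, "wx": 0.0, "wy": 0.0, "wz": 0.0, "fingers": 0.0}, {"x": 0.0, "y": 0.0, "z": -0.14, "wx": 0.0, "wy": 0.0, "wz": 0.0, "fingers": 0.0}, {"x": 0.0, "y": 0.0, "z": -0.18, "wx": 0.0, "wy": 0.0, "wz": 0.0, "fingers": 0.0}, {"x": 0.0, "y": 0.0, "z": -0.22, "wx": 0.0, "wy": 0.0, "wz": 0.0, "fingers": 0.0}, {"x": 0.0, "y": 0.0, "z": -0.22, "wx": 0.0, "wy": 0.0, "wz": 0.0, "fingers": 0.0}, {"x": 0.0, "y": 0.0, "z": -0.22, "wx": 0.0, "wy": 0.0, "wz": 0.0, "fingers": 0.0}, {"x": 0.0, "y": 0.0, "z": -0.22, "wx": 0.0, "wy": 0.0, "wz": 0.0, "fingers": 0.0}]}}

```text
time: 26.78
tcp_pos: [536.6, 17.2, 299.3]
eef_rot: [0.996, 0.088, -0.0, 0.0]
wrist_force: [0.4, -0.0, 0.1]
finger_gap: 0.1
grip_force: 0.0
```

```bash
python3 - <<'E'
from h import *
stat();lid();knobs()
a=snap('scene','s9')[80:260,220:460]
cv2.imwrite('pics/c9.png',cv2.resize(a[:,:,::-1],(720,540),interpolation=cv2.INTER_CUBIC))
E
```

```text
own pos [-46.807  -1.867 299.263] F own [-0.067 -0.351  0.091] 26.7833
tool axes in own (cols)
 [[ 0. -1. -0.]
 [-1. -0.  0.]
 [-0.  0. -1.]]
scene 0.9 [-105.499   -1.489  102.9  ] theta -0.01713806839384878
top 0.72 [-99.72    0.734 108.5  ] theta 0.012536036114671412
drawer_near_knob scene 0.54 [486.9 -70.7  31.4] out 0.6
drawer_far_knob scene 0.63 [611.7 -47.6  30.7] out -0.3
drawer_near_knob top 0.63 [490.1 -67.9  27.7] out -1.6
drawer_far_knob top 0.57 [610.4 -44.5  31.4] out -3.6
tcp own -46.78902634606323 -2.0542150056106383 299.36413573529916 [-1.05 -0.13  0.28] 27.2833
```

View pics/c9.png

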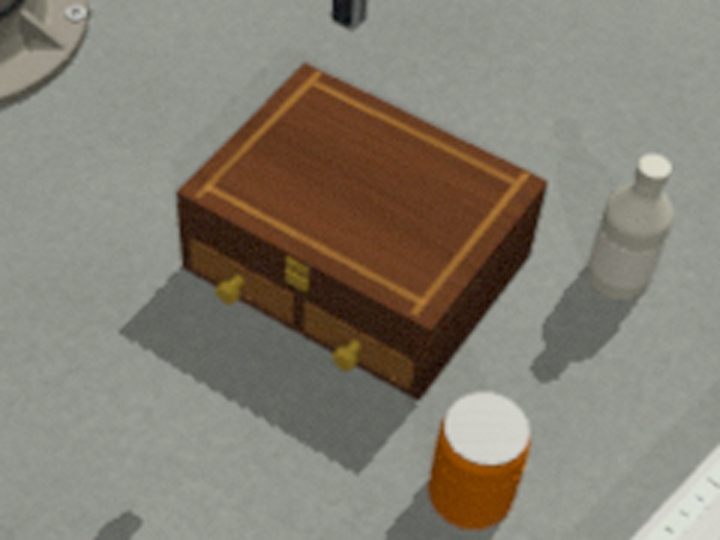

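The picture shows the lid lying level and both drawer fronts flush (knobs at about (230,290) and (345,355)). The can and glue bottle stand where they were, and the gripper is clear.

```bash
python3 -c "
from station import r
print(r.hand_in())"
```

```text
the job is handed in; nothing more can be done
None
```

The job is handed in at about 27 s of the 51 s allowed: both drawers pushed home to their stops, the lid pressed shut on the rim under control, and the can, glue bottle and drill not touched; no verdict came back.

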